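Set out the cell-counting station

ROBOT

A 6-joint arm with a two-finger parallel gripper is mounted at the origin on a cart in front of the work surface, level with it; the furniture and walls round the work are solid. World frame = base frame: x ahead of the robot, y to its left, z up, the work surface at z = 0. Lengths are in m, angles in degrees, forces in N, time in s.
With the tool pointing down it reaches from about 0.3 to 1 m from the base axis. Payload 5.1 kg.
Tool frame: the origin (TCP) lies between the finger pads; the fingertips stand 17 mm ahead of it and the grasp point (between the pads) lies 2 mm behind it; z points along the fingers, y is the direction in which the jaws open and shut (so a half turn about z gives the same grasp; the last joint's range is limited). The gripper opens to 95 mm and grips with 3 to 60 N. Pads are 20 mm wide; open, the fingers measure 119 mm over their backs; the gripper's body (75 mm by 180 mm) begins 59 mm behind the grasp point.
Start: joints at [-79.217, 7.093, 94.555, -0, 78.352, -4.733], TCP at [0.174, -0.626, 0.232] pointing down, gripper open.
Joint ranges: [-149.61, 149.61], [-58.7, 133.49], [1.44, 155.28], [-77.14, 257.14], [18.33, 153.61], [-166.67, 166.67]. Speed limits (degrees/s): [147.25, 147.25, 180, 180, 180, 180].

INTERFACE

Orientations are given as [roll, pitch, yaw] about the fixed x, y, z axes, in that order (R = Rz(yaw) Ry(pitch) Rx(roll)).
In Python, from bench import read_state, imaging, job_done gives the robot as it stands.
- The arm moves only by the tool arm_command, never from a script. Its argument "series" is a list of rows, each a list of 7 numbers: the shift along the tool's x, y, z in mm, then the turn, a rotation vector about the tool's x, y, z in degrees, then the opening, from -1 (shut) to 1 (fully open), so that 0 is half open. In form: [[dx, dy, dz, ax, ay, az, fingers], ...]. A call has 1 to 12 rows; each row shifts and turns the commanded pose from where the row before left it, along the tool's axes as they then stand; what a row does not reach is not made up. A row lasts 1/8 s, in which the tool goes at most 62.5 mm and 10.7 degrees, less where a joint would pass 70% of its speed; a pose out of reach is approached as far as the arm can. A call is refused whole if a number of a shift passes 62.5 or a number of a turn 10.7, either way. A call with a gripper value outside its range is refused whole. The fingers move at their own pace and stop on an object; "squeeze" is the grip in N (left out, the last holds). Time passes only in rows, so rows that do not move let the fingers close. It gives the time, the measured TCP pose, the force and the opening at its end, in the units of the state.
- read_state(): the state, without advancing time (a new reading comes with each control period).
- imaging.camera(name): name is "scene" or "top" or "wrist"; returns the picture (384x512x3 uint8, blue, green, red); there is no depth.
- imaging.camera_params(name): a dict with "mtx" (3x3 intrinsics, pixels), "k1" (the pictures are not rectified: a ray, as slopes to the right and down, at radius r is drawn at 1 + k1 r^2 times it, then the intrinsics apply), "eye" and "rotation" of the camera in the world. Camera axes: x right, y down, z forward; pixel columns grow to the right and rows downward; lengths in m; the calibration is good to about 2 mm. A picture is of the moment at which its call begins: read the wrist's pose just before it. camera_params takes no time and is no camera call; for the wrist camera it gives the pose at the moment of the call.
- job_done(): hands the job in, once; it reports no verdict.
The state is a dict: "t": time; "joint_pos": joint angles; "dq": joint speeds; "joint_efforts": joint torques, N m; "eef_pos": TCP position; "ee_rot": TCP orientation; "wrist_force": force on the tool from outside, world axes, zero at the start; "ft_torque": the same for the moment, N m; "finger_gap": finger opening in m.
Only numpy, scipy, OpenCV 4.12 (cv2) and the standard library are available. Lean on these libraries where they do the work, as an engineer would, in place of code of your own. Each camera call takes 0.05 s, during which the arm holds its last target.

TASK

Set out the cell-counting station: put the counting-chamber case, the cover-slip carton, the timer and the objective canister each into the tray of its own shape and size, right way up and lying flat on the tray's floor inside the rim. Set each one down rather than dropping it, and leave the tally counter and the green vial standing where they are.

Things in the scene. Friction and masses are not known exactly. Their poses are not given: they have to be found in the camera images.
- chamber_case: Flat black rectangular case of a counting chamber, 44 x 92 x 19 mm (own x, y, z), lying flat, loose. Origin at the centre of the underside, z up; y along its length. Grasp across the 44 mm.
- coverslip_box: Small white carton of cover slips, 28 x 64 x 15 mm (own x, y, z), lying flat, loose. Origin at the centre of the underside, z up; y along its length. Grasp across the 28 mm.
- lab_timer: Round white mechanical lab timer, 65 mm across and 30 mm high, with a central round red knob on top, 38 mm across, from 30 to 44 mm above its underside; loose, about 0.12 kg; the knob does not turn. Origin at the centre of the underside, z up. Can be lifted by the knob, fingers above the wide body.
- objective_can: Upright round canister with a white body 34 mm across up to 36 mm and a black cap 36 mm across from there to its top at 54 mm; loose. Origin at the centre of the underside, z up.
- case_tray: Larger of the two rectangular trays: a fixed low plastic tray with a black rim and a plain grey floor, empty at the start; the floor is 2 mm above the bench, the rim is 4.5 mm thick and its top 6 mm above the bench. Inner pocket 60 x 108 mm (own x, y), outside 69 x 117 mm. Origin at the centre of the underside, z up; y along its length.
- coverslip_tray: Smaller of the two rectangular trays: a fixed low plastic tray with a black rim and a plain grey floor, empty at the start; the floor is 2 mm above the bench, the rim is 4.5 mm thick and its top 6 mm above the bench. Inner pocket 44 x 80 mm (own x, y), outside 53 x 89 mm. Origin at the centre of the underside, z up; y along its length.
- timer_tray: Larger of the two round trays: a fixed low plastic tray with a black rim and a plain grey floor, empty at the start; the floor is 2 mm above the bench, the rim is 4.5 mm thick and its top 6 mm above the bench. Inner diameter 81 mm, outside 90 mm. Origin at the centre of the underside, z up.
- canister_tray: Smaller of the two round trays: a fixed low plastic tray with a black rim and a plain grey floor, empty at the start; the floor is 2 mm above the bench, the rim is 4.5 mm thick and its top 6 mm above the bench. Inner diameter 52 mm, outside 61 mm. Origin at the centre of the underside, z up.
- tally: Chrome hand tally counter, 56 x 53 x 24 mm, loose on the bench among the work; not to be moved. Origin at the centre of the underside, z up.
- vial_green: Small glass vial with green stain and a white stopper, 28 mm across and 48 mm high, standing upright and loose on the bench among the work; not to be moved or tipped. Origin at the centre of the underside, z up.
Things that resemble listed ones, but are neither listed nor needed, are in the scene too. Leave any red look-alike of the objective_can alone.

How it is judged (in metres and radians):
At the end, for the whole second after the job is handed in: Each thing is released and still in its own tray: flat on the floor (tilt under 0.08 rad, underside at most 4.5 mm above the tray's underside), centre within 13 mm of the tray's; case and carton lie along their trays within 0.32 rad, either way round (horizontal distance between chamber_case and case_tray below 0.013 m and z of chamber_case in the frame of case_tray between -0.002 and 0.0045 m and angle between each of chamber_case, lab_timer, coverslip_box, objective_can's own z axis and vertical below 0.08 rad and linear speed of each of chamber_case, lab_timer, coverslip_box, objective_can below 0.02 m/s and contact force between each of chamber_case, lab_timer, coverslip_box, objective_can and the fingers below 0.05 N and angle between the y axis of chamber_case and the y axis of case_tray, either way round below 0.32 rad and horizontal distance between lab_timer and timer_tray below 0.013 m and z of lab_timer in the frame of timer_tray between -0.002 and 0.0045 m and horizontal distance between coverslip_box and coverslip_tray below 0.013 m and z of coverslip_box in the frame of coverslip_tray between -0.002 and 0.0045 m and angle between the y axis of coverslip_box and the y axis of coverslip_tray, either way round below 0.32 rad and horizontal distance between objective_can and canister_tray below 0.013 m and z of objective_can in the frame of canister_tray between -0.002 and 0.0045 m); the robot touches nothing.
It fails at once if one of the four things is let go in the air, with its underside more than 45 mm above the bench ((height (world z) of chamber_case above 0.045 m and contact force between chamber_case and the fingers below 0.001 N and contact force between chamber_case and the arm below 0.001 N) or (height (world z) of lab_timer above 0.045 m and contact force between lab_timer and the fingers below 0.001 N and contact force between lab_timer and the arm below 0.001 N) or (height (world z) of coverslip_box above 0.045 m and contact force between coverslip_box and the fingers below 0.001 N and contact force between coverslip_box and the arm below 0.001 N) or (height (world z) of objective_can above 0.045 m and contact force between objective_can and the fingers below 0.001 N and contact force between objective_can and the arm below 0.001 N)).
It fails at once if the tally counter is pushed more than 3 cm away (distance of tally from where it was at the start of the episode above 0.03 m).
It fails at once if the vial is pushed more than 3 cm away (distance of vial_green from where it was at the start of the episode above 0.03 m).
It fails at once if the vial is knocked over (angle between vial_green's own z axis and vertical above 0.6 rad).
It also fails if it takes over 112 s, if anything falls off the work surface, if the arm or the gripper's body presses on something with over 40 N, if the wrist force passes 120 N, or if a joint passes its speed limit or range.

## Working session

There is one attempt and no reset: what is moved stays moved. The work goes in short steps, Python scripts to look and compute and a tool call to move; the robot and the scene stay as the last step left them, time stands still between calls to the robot, and variables do not carry over. Pictures are saved under pics/ and viewed, and the job is handed in when it is done.

Besides the shell and the picture viewer there is one more tool, called after ">>>" by a JSON object that holds its "fn" and its "kwargs", one argument or row to a line. arm_command: Moves the arm, as the interface text tells. Its arguments: {"type":"object","properties":{"series":{"type":"array"},"squeeze":{"type":"number"}},"required":["series"]}

```bash
mkdir -p pics; ls; cat > h.py <<'E'
import numpy as np, cv2
from bench import read_state, imaging, job_done
def snap(n,f):
    p=imaging.camera_params(n); im=imaging.camera(n); cv2.imwrite('pics/'+f+'.png',im); np.save('pics/'+f+'.npy',{'p':p},allow_pickle=True); return im,p
def load(f): return cv2.imread('pics/'+f+'.png'), np.load('pics/'+f+'.npy',allow_pickle=True).item()['p']
def K(p): return np.array(p['mtx'],float)
def px2w(p,uv,z):
    uv=np.array(uv,float).reshape(-1,1,2)
    n=cv2.undistortPoints(uv,K(p),np.array([p['k1'],0,0,0],float)).reshape(-1,2)
    d=np.c_[n,np.ones(len(n))]@np.array(p['rotation'],float).T
    e=np.array(p['eye'],float)
    return e+d*((z-e[2])/d[:,2])[:,None]
def w2px(p,X):
    R=np.array(p['rotation'],float); e=np.array(p['eye'],float)
    X=np.array(X,float).reshape(-1,3)
    return cv2.projectPoints(X,cv2.Rodrigues(R.T)[0],-R.T@e,K(p),np.array([p['k1'],0,0,0],float))[0].reshape(-1,2)
E
python3 - <<'E'
from h import *
for n in ['scene','top','wrist']:
    im,p=snap(n,n+'0'); print(n,p)
print(read_state())
E
```

```text
pics
scene {'mtx': array([[483.55043872,   0.        , 248.32918466],
       [  0.        , 483.55043872, 185.04282068],
       [  0.        ,   0.        ,   1.        ]]), 'k1': -0.03726933792186823, 'eye': array([0.17989023, 0.94742955, 0.74528829]), 'rotation': array([-1.29368553e+02,  5.49424065e-02, -1.54258353e+02])}
top {'mtx': array([[422.65022916,   0.        , 262.01760281],
       [  0.        , 422.65022916, 193.38251768],
       [  0.        ,   0.        ,   1.        ]]), 'k1': -0.0616389927125011, 'eye': array([0.3444325 , 0.17422253, 1.13579568]), 'rotation': array([-1.70034666e+02, -1.34440290e-01, -8.87897856e+01])}
wrist {'mtx': array([[273.37327763,   0.        , 253.38463474],
       [  0.        , 273.37327763, 195.97707265],
       [  0.        ,   0.        ,   1.        ]]), 'k1': -0.038303241925766736, 'eye': array([ 0.24635575, -0.6052237 ,  0.3837428 ]), 'rotation': array([ 1.64467243e+02,  1.51490852e-01, -7.44913254e+01])}
{'t': 0.15, 'joint_pos': array([-7.92172218e+01,  7.12492359e+00,  9.46158364e+01,  2.43468750e-04,
        7.83509792e+01, -4.73166815e+00]), 'dq': array([-0.01309019, -0.08829652, -0.31541458,  0.0148526 , -0.0371185 ,
        0.09647408]), 'joint_efforts': array([ 5.95139409e-04, -4.18192291e+01, -3.60470545e+01,  7.75233004e-02,
        4.68568329e-02, -1.01461185e-04]), 'eef_pos': array([ 0.17375876, -0.62585983,  0.23067208]), 'ee_rot': array([-1.79908593e+02, -7.80506534e-03,  1.55143908e+01]), 'wrist_force': array([0.12076131, 0.30736077, 0.3982295 ]), 'ft_torque': array([-0.03478145, -0.05364761,  0.01453755]), 'finger_gap': 0.09495713101609067}
```

```bash
cat >> h.py <<'E'
from scipy.spatial.transform import Rotation as Ro
_s=snap
def fix(p):
    if np.array(p['rotation']).shape==(3,): p['rotation']=Ro.from_euler('xyz',p['rotation'],degrees=True).as_matrix()
    return p
def snap(n,f): im,p=_s(n,f); return im,fix(p)
_l=load
def load(f): im,p=_l(f); return im,fix(p)
E
python3 - <<'E'
from h import *
im,p=load('top0')
cv2.imwrite('pics/top0b.png',cv2.resize(im,(800,600),interpolation=cv2.INTER_CUBIC))
print(px2w(p,[[0,0],[511,0],[0,383],[511,383],[256,192]],0).round(3))
E
```

```text
[[ 1.134  1.     0.   ]
 [ 1.168 -0.582  0.   ]
 [ 0.025  0.852  0.   ]
 [ 0.054 -0.487  0.   ]
 [ 0.547  0.192  0.   ]]
```

View pics/top0b.png

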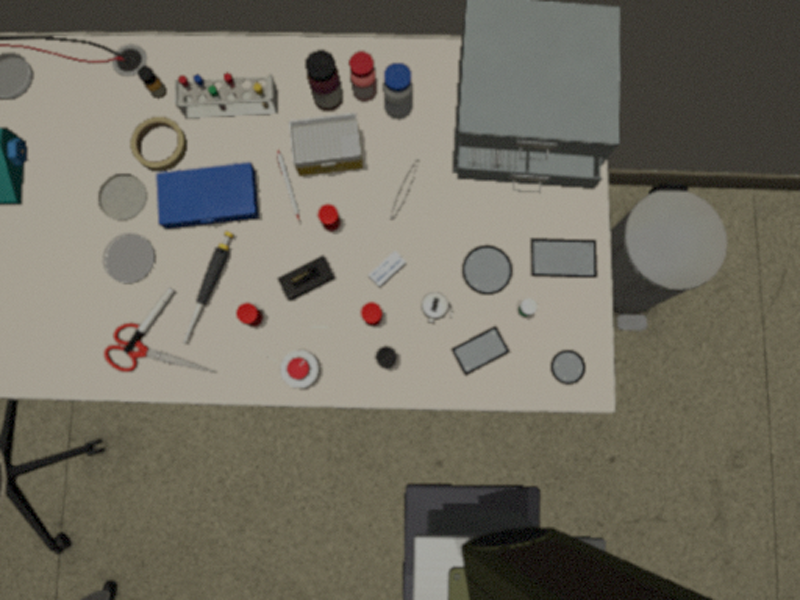

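View pics/scene0.png

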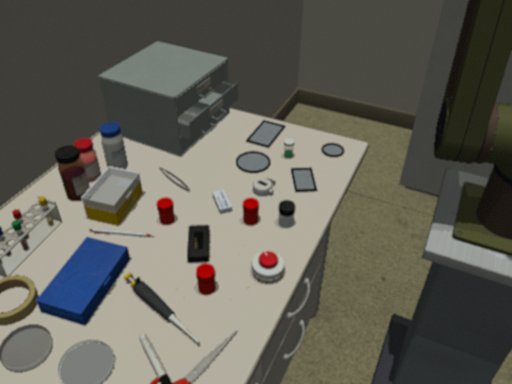

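View pics/wrist0.png

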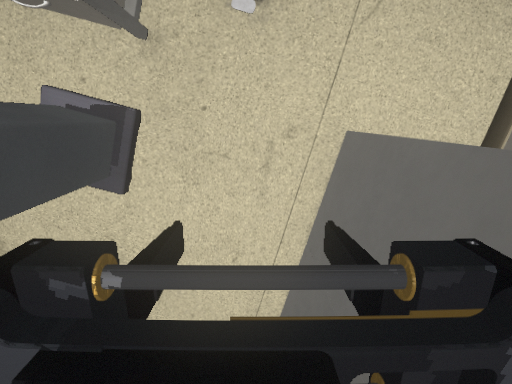

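```bash
python3 - <<'E'
from h import *
im,p=load('top0')
# crop cols 170-395 rows 145-255
c=im[145:260,170:300]; cv2.imwrite('pics/cA.png',cv2.resize(c,None,fx=5.2,fy=5.2,interpolation=cv2.INTER_CUBIC)[:600,:800])
c=im[145:260,270:400]; cv2.imwrite('pics/cB.png',cv2.resize(c,None,fx=5.2,fy=5.2,interpolation=cv2.INTER_CUBIC)[:600,:800])
E
```

```text
(no output)
```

View pics/cA.png

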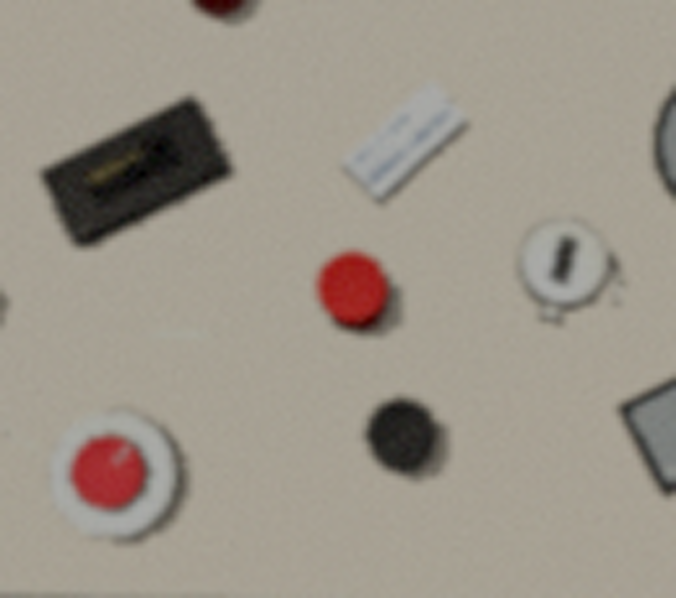

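View pics/cB.png

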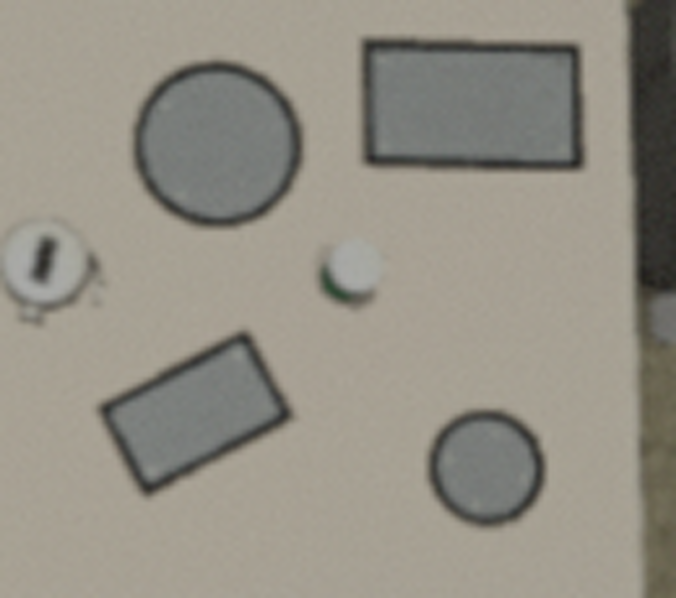

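```bash
python3 - <<'E'
from h import *
im,p=load('top0')
def f(pts,z,ox):
    pts=np.array(pts,float); uv=(pts+.5)/5.2-.5+[ox,145]
    return px2w(p,uv,z)
def rect(n,pts,z,ox):
    w=f(pts,z,ox)[:,:2]; c=w.mean(0)
    e=[w[(i+1)%4]-w[i] for i in range(4)]; L=[np.linalg.norm(x) for x in e]
    i=int(np.argmax([L[0]+L[2],L[1]+L[3]])); d=e[i]-e[i+2]; print(n,c.round(4),np.round(L,3),'long axis deg',np.degrees(np.arctan2(d[1],d[0])).round(1)%180)
rect('case',[(190,97),(232,170),(83,246),(42,173)],.019,170)
rect('carton',[(434,83),(469,122),(380,203),(343,165)],.015,170)
rect('ctray',[(365,38),(579,45),(581,167),(366,163)],.006,270)
rect('cstray',[(247,333),(290,412),(147,494),(102,408)],.006,270)
for n,q,z,o in [('timer',(117,475),.03,170),('knob',(109,472),.044,170),('can',(402,434),.054,170),('ttray',(218,143),.006,270),('cantray',(487,466),.006,270),('vial',(354,268),.048,270),('tally',(565,263),.024,170),('red1',(354,285),.054,170),('edge',(0,592),0,170),('edge',(640,598),0,270),('tabler',(636,300),0,270)]:
    print(n,f([q],z,o)[0].round(4))
E
```

```text
case [0.5803 0.3554] [0.045 0.086 0.045 0.086] long axis deg 119.1
carton [0.5992 0.2156] [0.028 0.063 0.028 0.065] long axis deg 134.2
ctray [ 0.63   -0.0943] [0.115 0.067 0.114 0.068] long axis deg 89.9
cstray [0.4629 0.0522] [0.046 0.086 0.05  0.085] long axis deg 119.6
timer [0.4218 0.3562 0.03  ]
knob [0.4222 0.3579 0.044 ]
can [0.4435 0.2125 0.054 ]
ttray [0.6051 0.0413 0.006 ]
cantray [ 0.4377 -0.0979  0.006 ]
vial [ 0.5325 -0.0224  0.048 ]
tally [0.5359 0.1323 0.024 ]
red1 [0.5173 0.2385 0.054 ]
edge [0.3626 0.4185 0.    ]
edge [ 0.3716 -0.1777  0.    ]
tabler [ 0.5269 -0.1801  0.    ]
```

```bash
cat >> h.py <<'E'
def plan(goal,yaw,n,op,start=None):
    """print rounded rows; start=(pos,R) or measured; tool pointing straight down at goal"""
    if start is None:
        s=read_state(); P=np.array(s['eef_pos'],float); R=Ro.from_euler('xyz',s['ee_rot'],degrees=True)
    else: P,R=start
    G=Ro.from_euler('xyz',[180,0,yaw],degrees=True); goal=np.array(goal,float)
    out=[]
    for i in range(n):
        k=n-i
        d=R.inv().apply((goal-P)/k)*1000
        rv=(R.inv()*G).as_rotvec(degrees=True)/k
        row=list(np.round(d).astype(int))+list(np.round(rv,1) if i==n-1 else np.round(rv,0))
        row=[float(x) for x in row]; row=[0 if x==0 else (int(x) if x==int(x) else round(x,1)) for x in row]
        P=P+R.apply(np.array(row[:3])/1000); R=R*Ro.from_rotvec(row[3:],degrees=True)
        out.append(row+[op])
    print(*out,sep=',\n'); e=R.as_euler('xyz',degrees=True); print('end',P.round(4),e.round(1))
    return P,R
E
python3 - <<'E'
from h import *
plan([.4435,.2125,.2],105,20,0.3)
E
```

```text
[24, -37, 2, 0, 0, -4, 0.3],
[27, -35, 2, 0, 0, -4, 0.3],
[29, -33, 2, 0, 0, -5, 0.3],
[32, -30, 2, 0, 0, -4, 0.3],
[34, -28, 1, 0, 0, -5, 0.3],
[36, -25, 2, 0, 0, -4, 0.3],
[38, -22, 1, 0, 0, -5, 0.3],
[40, -19, 2, 0, 0, -4, 0.3],
[41, -16, 1, 0, 0, -5, 0.3],
[42, -13, 2, 0, 0, -4, 0.3],
[43, -10, 1, 0, 0, -5, 0.3],
[44, -6, 2, 0, 0, -4, 0.3],
[44, -3, 1, 0, 0, -5, 0.3],
[44, 1, 2, 0, 0, -4, 0.3],
[44, 4, 1, 0, 0, -5, 0.3],
[43, 8, 2, 0, 0, -4, 0.3],
[43, 11, 1, 0, 0, -5, 0.3],
[41, 14, 2, 0, 0, -4, 0.3],
[40, 18, 1, 0, 0, -5, 0.3],
[39, 21, 2, 0, -0.1, -4.5, 0.3]
end [0.4439 0.2123 0.1999] [180.   0. 105.]
```

>>> {"fn": "arm_command", "kwargs": {
  "series": [
    [24,-37,2,0,0,-4,0.3],
    [27,-35,2,0,0,-4,0.3],
    [29,-33,2,0,0,-5,0.3],
    [32,-30,2,0,0,-4,0.3],
    [34,-28,1,0,0,-5,0.3],
    [36,-25,2,0,0,-4,0.3],
    [38,-22,1,0,0,-5,0.3],
    [40,-19,2,0,0,-4,0.3],
    [41,-16,1,0,0,-5,0.3],
    [42,-13,2,0,0,-4,0.3],
    [43,-10,1,0,0,-5,0.3],
    [44,-6,2,0,0,-4,0.3]
  ],
  "squeeze": 25
}}

```text
t: 1.65
eef_pos: [0.3362, -0.1218, 0.2116]
ee_rot: [180.0, 0.0, 68.6]
wrist_force: [0.3, 0.6, -0.7]
finger_gap: 0.0616
```

>>> {"fn": "arm_command", "kwargs": {
  "series": [
    [44,-3,1,0,0,-5,0.3],
    [44,1,2,0,0,-4,0.3],
    [44,4,1,0,0,-5,0.3],
    [43,8,2,0,0,-4,0.3],
    [43,11,1,0,0,-5,0.3],
    [41,14,2,0,0,-4,0.3],
    [40,18,1,0,0,-5,0.3],
    [39,21,2,0,0,-4.5,0.3],
    [0,0,0,0,0,0,0.3],
    [0,0,0,0,0,0,0.3]
  ]
}}

```text
t: 2.9
eef_pos: [0.4435, 0.2115, 0.1992]
ee_rot: [-179.9, 0.0, 105.0]
wrist_force: [-0.2, 0.3, 0.1]
finger_gap: 0.0617
```

```bash
python3 - <<'E'
from h import *
im,p=snap('wrist','w1')
print(p['eye'])
for n,X in dict(can=[.4435,.2125,.054],red1=[.5173,.2385,.054],carton=[.5992,.2156,.015],timer=[.422,.357,.044]).items(): print(n,w2px(p,X).round(1))
E
```

```text
[0.42379614 0.28527669 0.35239018]
can [[253.7 189.4]]
red1 [[323.2 184.3]]
carton [[369.2 209.8]]
timer [[269.9  50.4]]
```

View pics/w1.png

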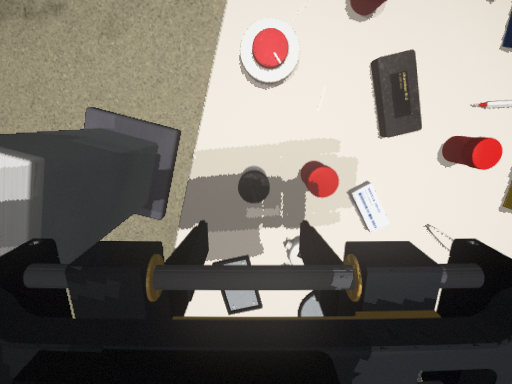

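>>> {"fn": "arm_command", "kwargs": {
  "series": [
    [0,0,40,0,0,0,0.3],
    [0,0,40,0,0,0,0.3],
    [0,0,35,0,0,0,0.3],
    [0,0,25,0,0,0,0.3],
    [0,0,12,0,0,0,0.3],
    [0,0,0,0,0,0,0.3],
    [0,0,0,0,0,0,-1],
    [0,0,0,0,0,0,-1],
    [0,0,0,0,0,0,-1],
    [0,0,0,0,0,0,-1],
    [0,0,0,0,0,0,-1]
  ],
  "squeeze": 25
}}

```text
t: 4.32
eef_pos: [0.4443, 0.212, 0.0483]
ee_rot: [180.0, -0.0, 105.0]
wrist_force: [-1.5, -0.1, 5.1]
finger_gap: 0.0355
```

```bash
python3 - <<'E'
from h import *
s=plan([.4435,.2115,.14],105,3,-1)
s=plan([.4377,-.0979,.14],75,9,-1,s)
plan([.4377,-.0979,.051],75,6,-1,s)
E
```

```text
[0, 0, -31, 0, 0, 0, -1],
[0, 0, -30, 0, 0, 0, -1],
[0, -1, -31, 0, 0, 0, -1]
end [0.4433 0.2118 0.1403] [180.  -0. 105.]
[-33, -10, 0, 0, 0, 3, -1],
[-34, -8, 0, 0, 0, 3, -1],
[-34, -6, 0, 0, 0, 3, -1],
[-34, -4, 0, 0, 0, 4, -1],
[-34, -2, 0, 0, 0, 3, -1],
[-34, 0, 0, 0, 0, 4, -1],
[-34, 3, 0, 0, 0, 3, -1],
[-34, 4, 0, 0, 0, 4, -1],
[-34, 7, 0, 0, 0, 3, -1]
end [ 0.4381 -0.0975  0.1402] [180.  -0.  75.]
[0, 0, 15, 0, 0, 0, -1],
[0, 0, 15, 0, 0, 0, -1],
[0, 0, 15, 0, 0, 0, -1],
[0, 0, 15, 0, 0, 0, -1],
[0, 0, 15, 0, 0, 0, -1],
[-1, 0, 14, 0, 0, 0, -1]
end [ 0.4379 -0.0984  0.0512] [180.  -0.  75.]
```

>>> {"fn": "arm_command", "kwargs": {
  "series": [
    [0,0,-31,0,0,0,-1],
    [0,0,-30,0,0,0,-1],
    [0,-1,-31,0,0,0,-1],
    [-33,-10,0,0,0,3,-1],
    [-34,-8,0,0,0,3,-1],
    [-34,-6,0,0,0,3,-1],
    [-34,-4,0,0,0,4,-1],
    [-34,-2,0,0,0,3,-1],
    [-34,0,0,0,0,4,-1],
    [-34,3,0,0,0,3,-1],
    [-34,4,0,0,0,4,-1],
    [-34,7,0,0,0,3,-1]
  ]
}}

```text
t: 5.82
eef_pos: [0.4373, -0.0986, 0.139]
ee_rot: [-180.0, -0.0, 74.9]
wrist_force: [-0.1, 0.3, -2.1]
finger_gap: 0.0357
```

>>> {"fn": "arm_command", "kwargs": {
  "series": [
    [0,0,0,0,0,0,-1],
    [0,0,0,0,0,0,-1]
  ]
}}

```text
t: 6.08
eef_pos: [0.4374, -0.0972, 0.1391]
ee_rot: [-179.9, -0.0, 75.0]
wrist_force: [0.1, 0.1, -0.3]
finger_gap: 0.0355
```

```bash
python3 - <<'E'
from h import *
im,p=snap('wrist','w2')
print(w2px(p,[[.4377,-.0979,.006]]),read_state()['eef_pos'])
im,p=snap('top','t2')
E
```

```text
[[254.30444303 193.54361461]] [ 0.43750872 -0.09697074  0.13921964]
```

View pics/w2.png

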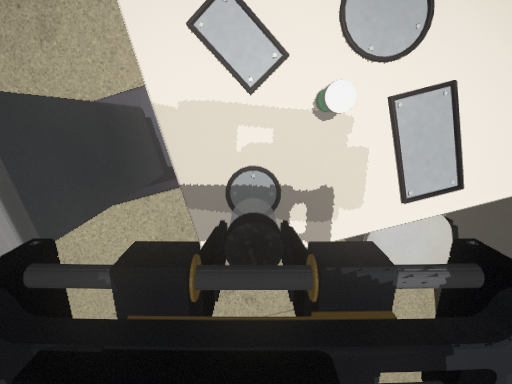

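>>> {"fn": "arm_command", "kwargs": {
  "series": [
    [0,0,20,0,0,0,-1],
    [0,0,20,0,0,0,-1],
    [0,0,20,0,0,0,-1],
    [0,0,15,0,0,0,-1],
    [0,0,8,0,0,0,-1],
    [-1,0,4,0,0,0,-1],
    [0,0,1,0,0,0,-1],
    [0,0,0,0,0,0,-1],
    [0,0,0,0,0,0,-1]
  ]
}}

```text
t: 7.3
eef_pos: [0.4379, -0.0988, 0.0522]
ee_rot: [179.9, 0.0, 75.0]
wrist_force: [0.2, 1.2, -1.2]
finger_gap: 0.0352
```

>>> {"fn": "arm_command", "kwargs": {
  "series": [
    [0,0,1,0,0,0,-1],
    [0,0,0.5,0,0,0,-1],
    [0,0,0,0,0,0,-1]
  ]
}}

```text
t: 7.68
eef_pos: [0.4376, -0.0987, 0.0504]
ee_rot: [180.0, 0.0, 75.0]
wrist_force: [-0.1, 0.3, 0.8]
finger_gap: 0.0353
```

Close to touching. Release, with a slight further lowering, then rise and travel to the timer.

>>> {"fn": "arm_command", "kwargs": {
  "series": [
    [0,0,0.5,0,0,0,-1],
    [0,0,0,0,0,0,-0.1],
    [0,0,0,0,0,0,-0.1],
    [0,0,0,0,0,0,-0.1],
    [0,0,0,0,0,0,-0.1],
    [0,0,-20,0,0,0,-0.1],
    [0,0,-40,0,0,0,-0.1],
    [0,0,-50,0,0,0,-0.1],
    [0,0,-40,0,0,0,-0.1]
  ]
}}

```text
t: 8.8
eef_pos: [0.4378, -0.0987, 0.2017]
ee_rot: [179.9, 0.0, 75.0]
wrist_force: [0.3, 0.1, -0.1]
finger_gap: 0.0432
```

```bash
python3 - <<'E'
from h import *
im,p=snap('wrist','w3')
s=plan([.422,.357,.19],120,12,0.3)
E
```

```text
[36, -11, 1, 0, 0, -4, 0.3],
[37, -9, 1, 0, 0, -4, 0.3],
[38, -6, 1, 0, 0, -4, 0.3],
[38, -4, 1, 0, 0, -4, 0.3],
[38, -1, 1, 0, 0, -4, 0.3],
[38, 2, 2, 0, 0, -4, 0.3],
[38, 4, 1, 0, 0, -3, 0.3],
[38, 7, 2, 0, 0, -4, 0.3],
[37, 9, 1, 0, 0, -3, 0.3],
[36, 11, 2, 0, 0, -4, 0.3],
[36, 13, 1, 0, 0, -3, 0.3],
[34, 16, 2, 0.4, 0.5, -4, 0.3]
end [0.4226 0.3568 0.19  ] [180.  -0. 120.]
```

View pics/w3.png

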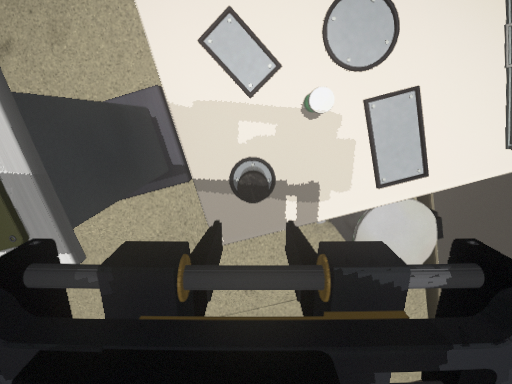

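>>> {"fn": "arm_command", "kwargs": {
  "series": [
    [36,-11,1,0,0,-4,0.3],
    [37,-9,1,0,0,-4,0.3],
    [38,-6,1,0,0,-4,0.3],
    [38,-4,1,0,0,-4,0.3],
    [38,-1,1,0,0,-4,0.3],
    [38,2,2,0,0,-4,0.3],
    [38,4,1,0,0,-3,0.3],
    [38,7,2,0,0,-4,0.3],
    [37,9,1,0,0,-3,0.3],
    [36,11,2,0,0,-4,0.3],
    [36,13,1,0,0,-3,0.3],
    [34,16,2,0.4,0.5,-4,0.3]
  ]
}}

```text
t: 10.35
eef_pos: [0.4191, 0.3592, 0.1833]
ee_rot: [-179.6, -0.5, 120.2]
wrist_force: [0.6, -0.7, -0.8]
finger_gap: 0.0621
```

>>> {"fn": "arm_command", "kwargs": {
  "series": [
    [0,0,0,0,0,0,0.3],
    [0,0,0,0,0,0,0.3]
  ]
}}

```text
t: 10.6
eef_pos: [0.4193, 0.3574, 0.1832]
ee_rot: [-179.6, -0.5, 120.0]
wrist_force: [-0.5, 0.2, 0.2]
finger_gap: 0.0619
```

```bash
python3 - <<'E'
from h import *
im,p=snap('wrist','w4')
hsv=cv2.cvtColor(im,cv2.COLOR_BGR2HSV)
m=cv2.inRange(hsv,(0,150,90),(8,255,255))|cv2.inRange(hsv,(172,150,90),(180,255,255))
n,l,st,c=cv2.connectedComponentsWithStats(m)
for i in range(1,n):
    if st[i,4]>80: print(st[i],c[i].round(1),px2w(p,c[i],.044)[0].round(4))
print(w2px(p,[.422,.357,.044]),read_state()['eef_pos'])
E
```

```text
[357 148  33  33 849] [372.7 163.9] [0.5141 0.4494 0.044 ]
[253 175  14  10 104] [259.6 179.3] [0.4169 0.3734 0.044 ]
[261 295  28  22 480] [275.1 307.5] [0.5166 0.2417 0.044 ]
[[256.06699834 194.08629378]] [0.41938944 0.35706255 0.18332505]
```

View pics/w4.png

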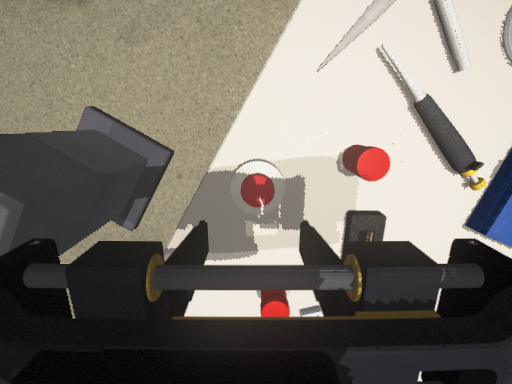

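```bash
python3 - <<'E'
from h import *
im,p=load('w4')
c=im[150:225,215:300]; cv2.imwrite('pics/w4c.png',cv2.resize(c,None,fx=8,fy=8,interpolation=cv2.INTER_CUBIC))
print(px2w(p,[[257.5,190]],.044), px2w(p,[[258,190]],.03))
E
```

```text
[[0.42102823 0.36182345 0.044     ]] [[0.42335275 0.35919474 0.03      ]]
```

View pics/w4c.png

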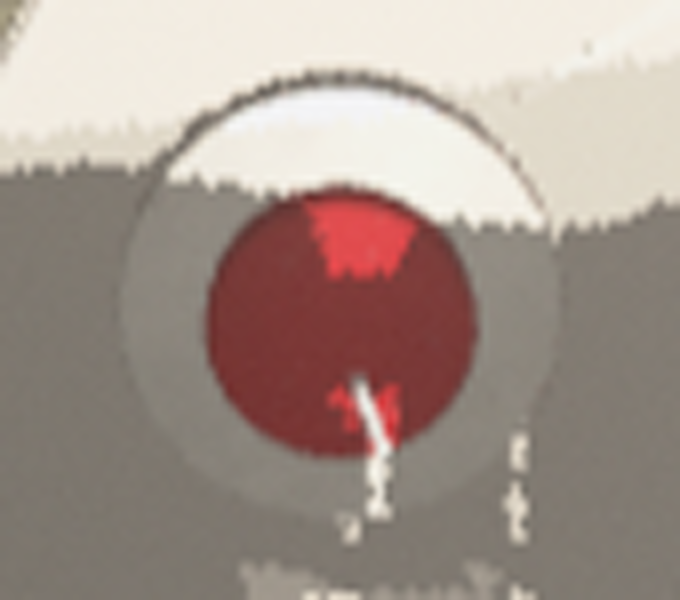

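```bash
python3 - <<'E'
from h import *
s=plan([.4217,.3600,.052],120,6,0.3)
E
```

```text
[0, 1, 22, 0, 0, 0, 0.3],
[0, 1, 22, 0, 0, 0, 0.3],
[0, 1, 22, 0, 0, 0, 0.3],
[0, 0, 22, 0, 0, 0, 0.3],
[0, 1, 22, 0, 0, 0, 0.3],
[0, 0, 21, -0.4, -0.5, 0, 0.3]
end [0.4215 0.3596 0.0523] [-180.    0.  120.]
```

>>> {"fn": "arm_command", "kwargs": {
  "series": [
    [0,1,30,-0.4,-0.5,0,0.3],
    [1,1,30,0,0,0,0.3],
    [1,1,30,0,0,0,0.3],
    [0,1,25,0,0,0,0.3],
    [0,0,15,0,0,0,0.3],
    [0,0,0,0,0,0,0.3],
    [0,0,0,0,0,0,0.3]
  ]
}}

```text
t: 11.52
eef_pos: [0.4224, 0.362, 0.0549]
ee_rot: [179.9, -0.0, 120.0]
wrist_force: [0.1, -0.0, 0.4]
finger_gap: 0.0616
```

>>> {"fn": "arm_command", "kwargs": {
  "series": [
    [-1,0,4.5,0,0,0,0.3],
    [0,0,0,0,0,0,-0.1],
    [0,0,0,0,0,0,-1],
    [0,0,0,0,0,0,-1],
    [0,0,0,0,0,0,-1],
    [0,0,0,0,0,0,-1],
    [0,0,0,0,0,0,-1]
  ],
  "squeeze": 30
}}

```text
t: 12.4
eef_pos: [0.4221, 0.3609, 0.0493]
ee_rot: [180.0, -0.0, 120.0]
wrist_force: [-1.5, 0.1, 2.0]
finger_gap: 0.0371
```

```bash
python3 - <<'E'
from h import *
s=plan([.4225,.361,.16],120,4,-1)
s=plan([.6051,.0413,.16],95,11,-1,s)
E
```

```text
[0, 0, -28, 0, 0, 0, -1],
[0, 0, -28, 0, 0, 0, -1],
[0, 0, -27, 0, 0, 0, -1],
[0, 0, -28, 0, 0, 0, -1]
end [0.4221 0.3609 0.1603] [180.  -0. 120.]
[-33, 0, 0, 0, 0, 2, -1],
[-34, 1, 0, 0, 0, 2, -1],
[-33, 2, 0, 0, 0, 2, -1],
[-33, 3, 0, 0, 0, 2, -1],
[-33, 5, 0, 0, 0, 2, -1],
[-33, 6, 0, 0, 0, 3, -1],
[-33, 7, 0, 0, 0, 2, -1],
[-32, 9, 0, 0, 0, 3, -1],
[-32, 10, 0, 0, 0, 2, -1],
[-32, 11, 0, 0, 0, 3, -1],
[-31, 13, 0, 0, 0, 2, -1]
end [0.6047 0.0413 0.1602] [180.  -0.  95.]
```

>>> {"fn": "arm_command", "kwargs": {
  "series": [
    [0,0,-28,0,0,0,-1],
    [0,0,-28,0,0,0,-1],
    [0,0,-28,0,0,0,-1],
    [0,0,-27,0,0,0,-1],
    [-33,0,0,0,0,2,-1],
    [-34,1,0,0,0,2,-1],
    [-33,2,0,0,0,2,-1],
    [-33,3,0,0,0,2,-1],
    [-33,5,0,0,0,2,-1],
    [-33,6,0,0,0,3,-1],
    [-33,7,0,0,0,2,-1],
    [-32,9,0,0,0,3,-1]
  ]
}}

```text
t: 13.9
eef_pos: [0.5554, 0.1282, 0.1595]
ee_rot: [-180.0, -0.0, 101.9]
wrist_force: [1.0, -0.2, -1.0]
finger_gap: 0.0373
```

>>> {"fn": "arm_command", "kwargs": {
  "series": [
    [-32,10,0,0,0,2,-1],
    [-32,11,0,0,0,3,-1],
    [-31,13,0,0,0,2,-1],
    [0,0,0,0,0,0,-1],
    [0,0,0,0,0,0,-1]
  ]
}}

```text
t: 14.52
eef_pos: [0.6042, 0.0415, 0.1594]
ee_rot: [-179.9, -0.0, 95.0]
wrist_force: [-0.3, -0.7, -1.1]
finger_gap: 0.0373
```

```bash
python3 - <<'E'
from h import *
im,p=snap('wrist','w5')
print(w2px(p,[[.6051,.0413,.006],[.63,-.0943,.006],[.5992,.2156,.015],[.4629,.0522,.006]]).round(1),read_state()['eef_pos'])
E
```

```text
[[254.3 188.9]
 [264.2 291.7]
 [264.1  17.1]
 [131.2 169.2]] [0.60414398 0.0418555  0.15952578]
```

View pics/w5.png

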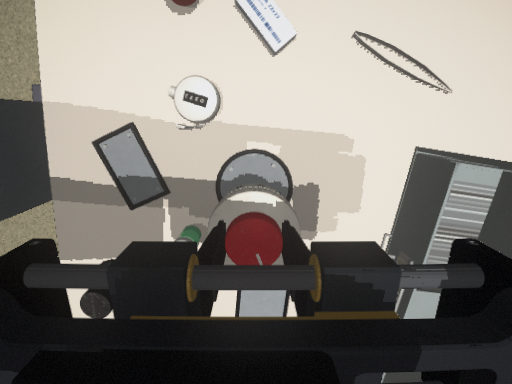

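>>> {"fn": "arm_command", "kwargs": {
  "series": [
    [0,0,25,0,0,0,-1],
    [0,0,25,0,0,0,-1],
    [0,0,22,0,0,0,-1],
    [0,0,16,0,0,0,-1],
    [0,1,10,0,0,0,-1],
    [0,0,5,0,0,0,-1],
    [0,0,2,0,0,0,-1],
    [0,0,1,0,0,0,-1],
    [0,0,0,0,0,0,-1],
    [0,0,0,0,0,0,-1]
  ]
}}

```text
t: 15.82
eef_pos: [0.606, 0.0414, 0.0545]
ee_rot: [179.9, -0.0, 95.0]
wrist_force: [0.1, 0.2, -0.9]
finger_gap: 0.0371
```

>>> {"fn": "arm_command", "kwargs": {
  "series": [
    [0,0,1.5,0,0,0,-1],
    [0,0,1,0,0,0,-1],
    [0,0,0.5,0,0,0,-1],
    [0,0,0,0,0,0,-1]
  ]
}}

```text
t: 16.32
eef_pos: [0.6057, 0.0414, 0.0513]
ee_rot: [-180.0, -0.0, 95.0]
wrist_force: [-1.0, 0.9, 1.7]
finger_gap: 0.0371
```

>>> {"fn": "arm_command", "kwargs": {
  "series": [
    [0,0,0,0,0,0,0],
    [0,0,0,0,0,0,0],
    [0,0,0,0,0,0,0],
    [0,0,0,0,0,0,0],
    [0,0,-20,0,0,0,0],
    [0,0,-40,0,0,0,0],
    [0,0,-50,0,0,0,0],
    [0,0,-30,0,0,0,0],
    [0,0,0,0,0,0,0]
  ]
}}

```text
t: 17.45
eef_pos: [0.608, 0.0414, 0.1965]
ee_rot: [179.5, 0.0, 95.0]
wrist_force: [-0.6, 0.2, -0.8]
finger_gap: 0.0478
```

```bash
python3 - <<'E'
from h import *
im,p=snap('wrist','w6')
s=plan([.5992,.2156,.19],134,6,0)
E
```

```text
[29, 1, 1, 0, 0, -6, 0],
[29, 4, 1, 0, 0, -7, 0],
[28, 8, 0, 0, 0, -6, 0],
[27, 11, 1, 0, 0, -7, 0],
[25, 14, 0, 0, 0, -6, 0],
[24, 16, 1, 0.2, 0.1, -7, 0]
end [0.5989 0.2152 0.1896] [-180.    0.  134.]
```

View pics/w6.png

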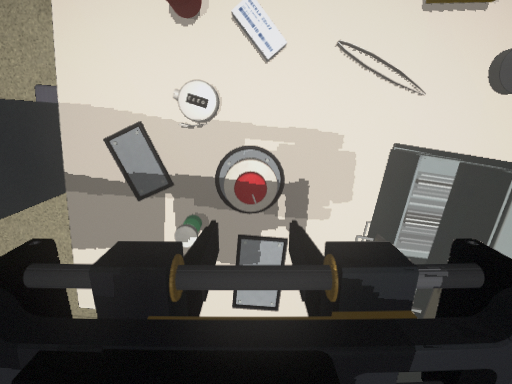

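>>> {"fn": "arm_command", "kwargs": {
  "series": [
    [29,1,1,0,0,-6,0],
    [29,4,1,0,0,-7,0],
    [28,8,0,0,0,-6,0],
    [27,11,1,0,0,-7,0],
    [25,14,0,0,0,-6,0],
    [24,16,1,0,0,-7,0],
    [0,0,0,0,0,0,0],
    [0,0,0,0,0,0,0]
  ]
}}

```text
t: 18.5
eef_pos: [0.5973, 0.2146, 0.1857]
ee_rot: [-179.9, -0.1, 134.0]
wrist_force: [0.1, -0.1, 0.1]
finger_gap: 0.0475
```

```bash
python3 - <<'E'
from h import *
im,p=snap('wrist','w7')
print(w2px(p,[[.5992,.2156,.015],[.5803,.3554,.019]]).round(1),read_state()['eef_pos'])
c=im[130:250,190:330]; cv2.imwrite('pics/w7c.png',cv2.resize(c,None,fx=5,fy=5,interpolation=cv2.INTER_CUBIC))
E
```

```text
[[254.9 185.6]
 [330.8  86. ]] [0.59761384 0.2143744  0.18611003]
```

View pics/w7.png

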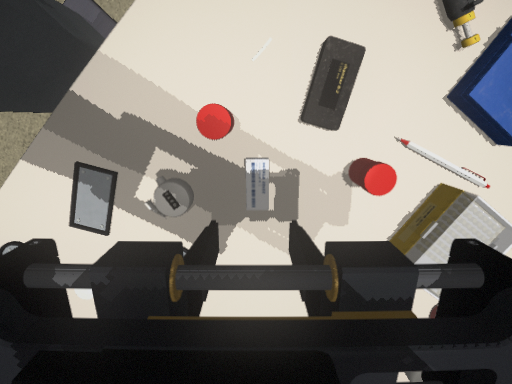

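View pics/w7c.png

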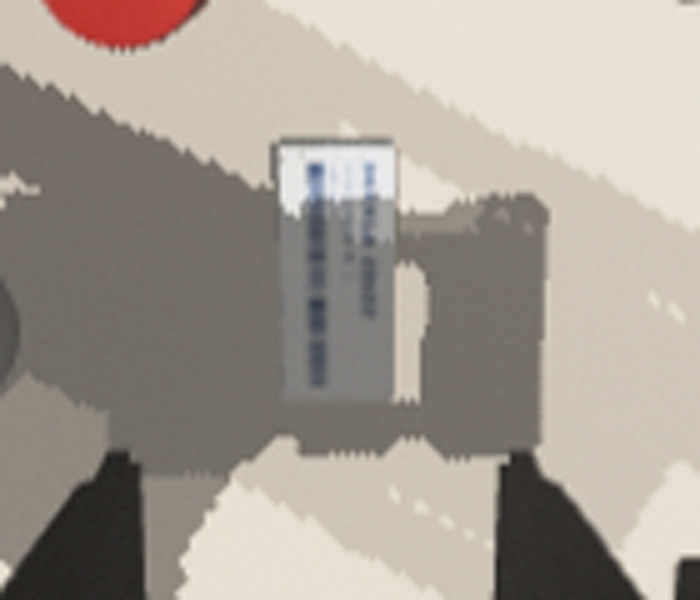

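>>> {"fn": "arm_command", "kwargs": {
  "series": [
    [0,2,40,0,0,0,0],
    [0,1,40,0,0,0,0],
    [0,0,35,0,0,0,0],
    [0,0,25,0,0,0,0],
    [0,0,14,0,0,0,0],
    [0,0,5,0,0,0,0],
    [0,0,0,0,0,0,0],
    [0,0,0,0,0,0,0]
  ]
}}

```text
t: 19.55
eef_pos: [0.6011, 0.2176, 0.0295]
ee_rot: [179.9, 0.1, 134.0]
wrist_force: [0.0, -0.4, 0.2]
finger_gap: 0.0473
```

>>> {"fn": "arm_command", "kwargs": {
  "series": [
    [0,0,4,0,0,0,0],
    [0,0,2.5,0,0,0,0],
    [0,0,0,0,0,0,-0.5],
    [0,0,0,0,0,0,-1],
    [0,0,0,0,0,0,-1],
    [0,0,0,0,0,0,-1],
    [0,0,0,0,0,0,-1],
    [0,0,0,0,0,0,-1]
  ],
  "squeeze": 15
}}

```text
t: 20.55
eef_pos: [0.6002, 0.2174, 0.0217]
ee_rot: [180.0, -0.0, 134.0]
wrist_force: [0.2, -0.2, -1.2]
finger_gap: 0.0284
```

```bash
python3 - <<'E'
from h import *
s=plan([.6005,.217,.14],134,3,-1)
s=plan([.4629,.0522,.14],119.6,6,-1,s)
E
```

```text
[0, 0, -39, 0, 0, 0, -1],
[0, 0, -40, 0, 0, 0, -1],
[0, 0, -39, 0, 0, 0, -1]
end [0.6002 0.2174 0.1397] [180.  -0. 134.]
[-4, -36, 0, 0, 0, 2, -1],
[-5, -35, 0, 0, 0, 2, -1],
[-6, -35, 0, 0, 0, 3, -1],
[-8, -35, 0, 0, 0, 2, -1],
[-10, -35, 0, 0, 0, 3, -1],
[-11, -34, 0, 0, 0, 2.4, -1]
end [0.4624 0.0521 0.1396] [180.   -0.  119.6]
```

>>> {"fn": "arm_command", "kwargs": {
  "series": [
    [0,0,0,0,0,0,-0.2],
    [0,0,0,0,0,0,-0.2],
    [0,0,-2,0,0,0,-0.2],
    [0,0,0,0,0,0,-0.6],
    [0,0,0,0,0,0,-1],
    [0,0,0,0,0,0,-1],
    [0,0,0,0,0,0,-1],
    [0,0,0,0,0,0,-1]
  ],
  "squeeze": 15
}}

```text
t: 21.55
eef_pos: [0.6003, 0.2174, 0.0238]
ee_rot: [180.0, -0.0, 134.0]
wrist_force: [0.1, -0.1, 1.4]
finger_gap: 0.0276
```

>>> {"fn": "arm_command", "kwargs": {
  "series": [
    [0,0,-39,0,0,0,-1],
    [0,0,-40,0,0,0,-1],
    [0,0,-37,0,0,0,-1],
    [-4,-36,0,0,0,2,-1],
    [-5,-35,0,0,0,2,-1],
    [-6,-35,0,0,0,3,-1],
    [-8,-35,0,0,0,2,-1],
    [-10,-35,0,0,0,3,-1],
    [-11,-34,0,0,0,2.4,-1],
    [0,0,0,0,0,0,-1],
    [0,0,0,0,0,0,-1]
  ]
}}

```text
t: 22.92
eef_pos: [0.4627, 0.0523, 0.1397]
ee_rot: [179.9, -0.0, 119.6]
wrist_force: [-0.6, -1.1, -0.6]
finger_gap: 0.0281
```

```bash
python3 - <<'E'
from h import *
im,p=snap('wrist','w8')
print(w2px(p,[[.4629,.0522,.006]]).round(1),read_state()['eef_pos'])
c=im[100:260,180:340]; cv2.imwrite('pics/w8c.png',cv2.resize(c,None,fx=3.7,fy=3.7,interpolation=cv2.INTER_CUBIC))
E
```

```text
[[253.1 193.1]] [0.46291136 0.05255537 0.13970443]
```

View pics/w8c.png

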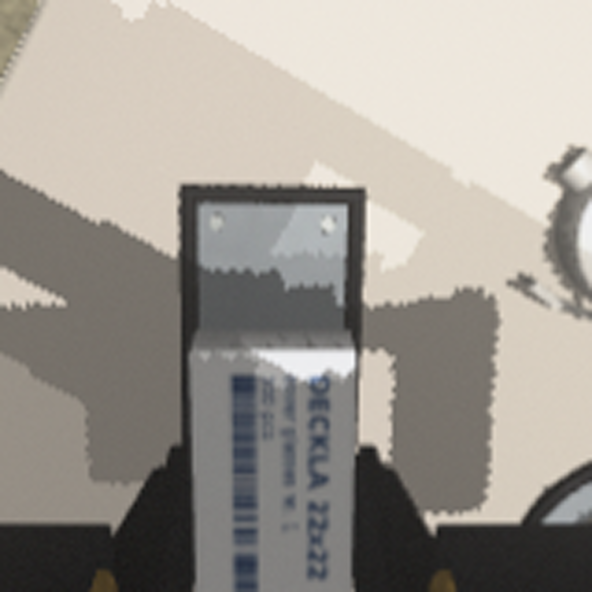

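>>> {"fn": "arm_command", "kwargs": {
  "series": [
    [0,0,30,0,0,0,-1],
    [0,0,30,0,0,0,-1],
    [0,0,22,0,0,0,-1],
    [0,0,14,0,0,0,-1],
    [0,0,8,0,0,0,-1],
    [0,0,4,0,0,0,-1],
    [0,0,2,0,0,0,-1],
    [0,0,0,0,0,0,-1],
    [0,0,0,0,0,0,-1]
  ]
}}

```text
t: 24.1
eef_pos: [0.4628, 0.0521, 0.0301]
ee_rot: [179.9, 0.0, 119.6]
wrist_force: [-0.2, 0.4, -0.3]
finger_gap: 0.0276
```

>>> {"fn": "arm_command", "kwargs": {
  "series": [
    [0,0,2,0,0,0,-1],
    [0,0,1.5,0,0,0,-1],
    [0,0,0.7,0,0,0,-1],
    [0,0,0,0,0,0,-1],
    [0,0,0,0,0,0,-1]
  ]
}}

```text
t: 24.72
eef_pos: [0.4624, 0.0521, 0.0258]
ee_rot: [-180.0, -0.0, 119.6]
wrist_force: [-3.2, -0.9, 5.5]
finger_gap: 0.028
```

>>> {"fn": "arm_command", "kwargs": {
  "series": [
    [0,0,-0.5,0,0,0,-1],
    [0,0,0,0,0,0,-0.1],
    [0,0,0,0,0,0,-0.1],
    [0,0,0,0,0,0,-0.1],
    [0,0,0,0,0,0,-0.1],
    [0,0,-20,0,0,0,-0.1],
    [0,0,-40,0,0,0,-0.1],
    [0,0,-50,0,0,0,-0.1],
    [0,0,-50,0,0,0,0],
    [0,0,0,0,0,0,0.3]
  ]
}}

```text
t: 25.98
eef_pos: [0.4654, 0.0521, 0.1912]
ee_rot: [179.5, 0.3, 119.6]
wrist_force: [-0.2, 0.8, -0.1]
finger_gap: 0.0527
```

```bash
python3 - <<'E'
from h import *
im,p=snap('wrist','w9')
s=plan([.5803,.3554,.19],119,9,0.3)
E
```

```text
[23, 28, 0, 0, 0, 0, 0.3],
[23, 28, 0, 0, 0, 0, 0.3],
[23, 28, 0, 0, 0, 0, 0.3],
[23, 28, 0, 0, 0, 0, 0.3],
[23, 28, 0, 0, 0, 0, 0.3],
[23, 28, 0, 0, 0, 0, 0.3],
[23, 28, 0, 0, 0, 0, 0.3],
[23, 28, -1, 0, 0, 0, 0.3],
[22, 27, 0, 0.3, 0.1, 0.6, 0.3]
end [0.5801 0.3553 0.1898] [-180.    0.  119.]
```

View pics/w9.png

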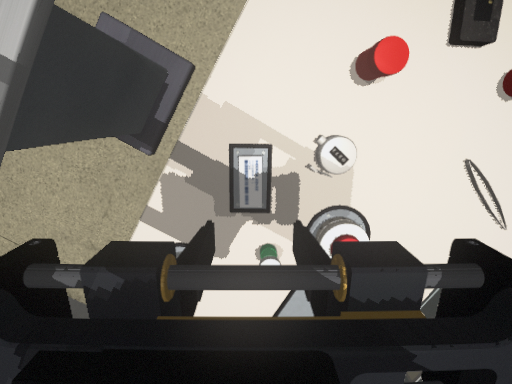

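>>> {"fn": "arm_command", "kwargs": {
  "series": [
    [23,28,0,0,0,0,0.3],
    [23,28,0,0,0,0,0.3],
    [23,28,0,0,0,0,0.3],
    [23,28,0,0,0,0,0.3],
    [23,28,0,0,0,0,0.3],
    [23,28,0,0,0,0,0.3],
    [23,28,0,0,0,0,0.3],
    [23,28,-1,0,0,0,0.3],
    [22,27,0,0,0,0,0.3],
    [0,0,0,0,0,0,0.3],
    [0,0,0,0,0,0,0.3]
  ]
}}

```text
t: 27.4
eef_pos: [0.5778, 0.3544, 0.1848]
ee_rot: [-179.8, -0.0, 119.6]
wrist_force: [-0.3, -0.1, -0.4]
finger_gap: 0.0619
```

```bash
python3 - <<'E'
from h import *
im,p=snap('wrist','w10')
print(w2px(p,[.5803,.3554,.019]).round(1),read_state()['eef_pos'])
c=im[120:260,180:340]; cv2.imwrite('pics/w10c.png',cv2.resize(c,None,fx=4,fy=4,interpolation=cv2.INTER_CUBIC))
E
```

```text
[[255.8 186.3]] [0.57800649 0.35418583 0.18533137]
```

View pics/w10c.png

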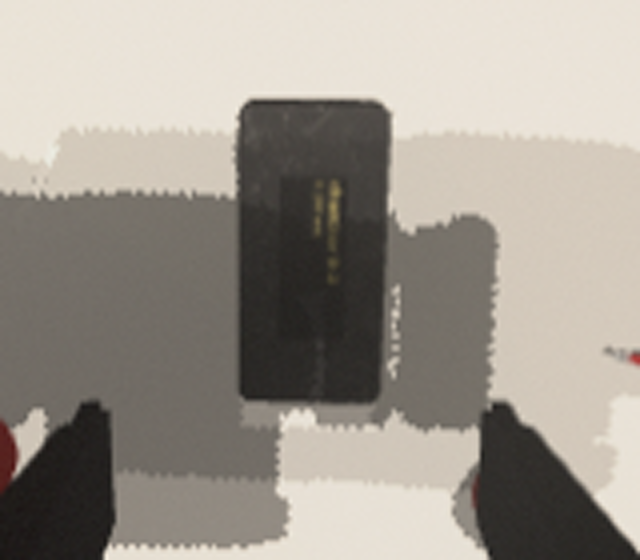

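```bash
python3 - <<'E'
from h import *
im,p=load('top0')
print(px2w(p,np.array([[329,213],[372,311],[250,312]])*.64,.054).round(3))
E
```

```text
[[0.686 0.316 0.054]
 [0.518 0.237 0.054]
 [0.512 0.441 0.054]]
```

>>> {"fn": "arm_command", "kwargs": {
  "series": [
    [1,2,40,0,0,0,0.3],
    [1,1,40,0,0,0,0.3],
    [0,0,33,0,0,0,0.3],
    [0,0,22,0,0,0,0.3],
    [0,0,14,0,0,0,0.3],
    [0,0,5,0,0,0,0.3],
    [0,0,0,0,0,0,0.3],
    [0,0,0,0,0,0,0.3]
  ]
}}

```text
t: 28.45
eef_pos: [0.5813, 0.359, 0.0344]
ee_rot: [179.8, -0.0, 119.6]
wrist_force: [1.1, -0.5, -0.0]
finger_gap: 0.0618
```

>>> {"fn": "arm_command", "kwargs": {
  "series": [
    [-1,0,6,0,0,0,0.3],
    [0,0,2.5,0,0,0,0.3],
    [0,0,0,0,0,0,0],
    [0,0,0,0,0,0,-1],
    [0,0,0,0,0,0,-1],
    [0,0,0,0,0,0,-1],
    [0,0,0,0,0,0,-1]
  ],
  "squeeze": 25
}}

```text
t: 29.32
eef_pos: [0.581, 0.3577, 0.0245]
ee_rot: [180.0, -0.0, 119.6]
wrist_force: [-0.2, 0.5, -0.1]
finger_gap: 0.0439
```

```bash
python3 - <<'E'
from h import *
s=plan([.5805,.358,.15],119.6,4,-1)
s=plan([.65,.16,.15],105,6,-1,s)
s=plan([.63,-.0943,.15],90,8,-1,s)
E
```

```text
[0, 0, -31, 0, 0, 0, -1],
[0, 0, -31, 0, 0, 0, -1],
[0, 0, -32, 0, 0, 0, -1],
[1, 0, -31, 0, 0, 0, -1]
end [0.5804 0.3585 0.1495] [180.   -0.  119.6]
[-34, -6, 0, 0, 0, 2, -1],
[-35, -5, 0, 0, 0, 3, -1],
[-35, -3, 0, 0, 0, 2, -1],
[-35, -2, 0, 0, 0, 3, -1],
[-35, 0, 0, 0, 0, 2, -1],
[-35, 0, -1, 0, 0, 2.6, -1]
end [0.6496 0.1602 0.1505] [180.  -0. 105.]
[-30, -11, 0, 0, 0, 2, -1],
[-30, -10, 0, 0, 0, 2, -1],
[-31, -8, 0, 0, 0, 2, -1],
[-31, -7, 0, 0, 0, 2, -1],
[-31, -6, 0, 0, 0, 2, -1],
[-32, -5, 0, 0, 0, 2, -1],
[-32, -4, 0, 0, 0, 2, -1],
[-31, -4, 0, 0, 0, 1, -1]
end [ 0.6297 -0.0939  0.1503] [180.  -0.  90.]
```

```bash
python3 - <<'E'
from h import *
im,p=load('top0')
for z in [0,.05,.1,.15,.2,.25]: print(z,px2w(p,np.array([[460,178],[600,184],[527,191],[515,183]])*.64,z)[:,:2].round(3).tolist())
c=im[80:150,270:400]; cv2.imwrite('pics/d1.png',cv2.resize(c,None,fx=6,fy=6,interpolation=cv2.INTER_CUBIC))
im,p=load('scene0')
c=im[40:160,90:250]; cv2.imwrite('pics/d2.png',cv2.resize(c,None,fx=5,fy=5,interpolation=cv2.INTER_CUBIC))
E
```

```text
0 [[0.774, 0.089], [0.769, -0.166], [0.753, -0.032], [0.767, -0.011]]
0.05 [[0.755, 0.093], [0.751, -0.151], [0.735, -0.023], [0.749, -0.003]]
0.1 [[0.736, 0.096], [0.732, -0.136], [0.717, -0.014], [0.73, 0.006]]
0.15 [[0.717, 0.1], [0.713, -0.121], [0.699, -0.005], [0.711, 0.014]]
0.2 [[0.699, 0.104], [0.695, -0.106], [0.681, 0.004], [0.693, 0.022]]
0.25 [[0.68, 0.108], [0.676, -0.091], [0.663, 0.013], [0.674, 0.03]]
```

View pics/d1.png

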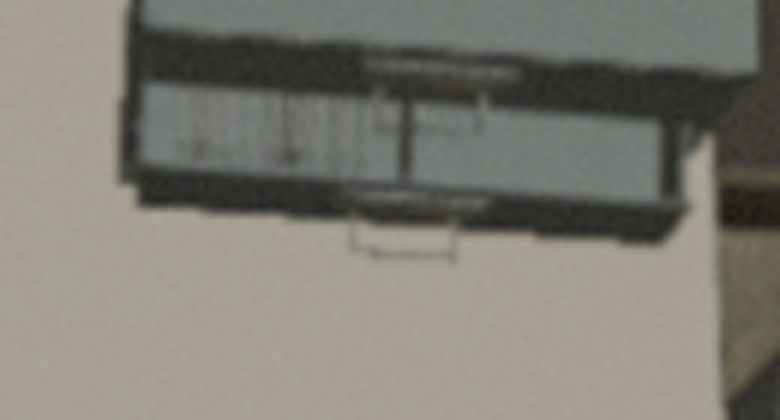

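View pics/d2.png

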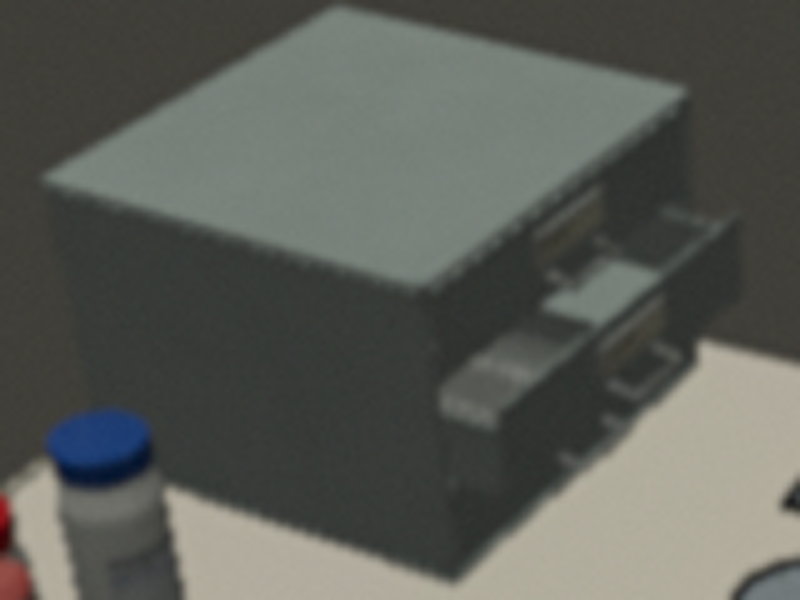

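```bash
python3 - <<'E'
from h import *
_,pt=load('top0');_,ps=load('scene0')
def tri(a,b):
    A=[];
    for p,uv in((pt,a),(ps,b)):
        e=np.array(p['eye']);d=px2w(p,uv,0)[0]-e;d/=np.linalg.norm(d);A.append((e,d))
    M=sum(np.eye(3)-np.outer(d,d) for e,d in A);v=sum((np.eye(3)-np.outer(d,d))@e for e,d in A)
    X=np.linalg.solve(M,v);return X.round(3),[np.linalg.norm(np.cross(d,X-e)).round(4) for e,d in A]
f=lambda q:(270+q[0]/6,80+q[1]/6);g=lambda q:(90+q[0]/5,40+q[1]/5)
print(tri(f((137,172)),g((505,415))),tri(f((690,197)),g((740,218))),tri(f((352,250)),g((616,393))),tri(f((455,260)),g((683,357))))
E
```

```text
(array([0.744, 0.102, 0.115]), [np.float64(0.0005), np.float64(0.0005)]) (array([ 0.738, -0.136,  0.112]), [np.float64(0.0029), np.float64(0.0029)]) (array([0.731, 0.006, 0.076]), [np.float64(0.0051), np.float64(0.0051)]) (array([ 0.722, -0.041,  0.077]), [np.float64(0.0003), np.float64(0.0003)])
```

>>> {"fn": "arm_command", "kwargs": {
  "series": [
    [0,0,-31,0,0,0,-1],
    [0,0,-31,0,0,0,-1],
    [0,0,-32,0,0,0,-1],
    [0,0,-31,0,0,0,-1],
    [-34,-6,0,0,0,2,-1],
    [-35,-5,0,0,0,3,-1],
    [-35,-3,0,0,0,2,-1],
    [-35,-2,0,0,0,3,-1],
    [-35,0,0,0,0,2,-1],
    [-35,0,0,0,0,2.6,-1]
  ]
}}

```text
t: 30.58
eef_pos: [0.6504, 0.1582, 0.1494]
ee_rot: [180.0, -0.0, 104.9]
wrist_force: [0.3, -0.5, -0.6]
finger_gap: 0.0437
```

>>> {"fn": "arm_command", "kwargs": {
  "series": [
    [-30,-11,0,0,0,2,-1],
    [-30,-10,0,0,0,2,-1],
    [-31,-8,0,0,0,2,-1],
    [-31,-7,0,0,0,2,-1],
    [-31,-6,0,0,0,2,-1],
    [-32,-5,0,0,0,2,-1],
    [-32,-4,0,0,0,2,-1],
    [-31,-4,0,0,0,1,-1],
    [0,0,0,0,0,0,-1],
    [0,0,0,0,0,0,-1]
  ]
}}

```text
t: 31.82
eef_pos: [0.6301, -0.0943, 0.1493]
ee_rot: [180.0, -0.1, 90.0]
wrist_force: [0.0, 0.5, -0.7]
finger_gap: 0.0435
```

```bash
python3 - <<'E'
from h import *
im,p=snap('wrist','w11')
print(w2px(p,[.63,-.0943,.006]).round(1),read_state()['eef_pos'])
snap('scene','s11');
E
```

```text
[[253.4 190.8]] [ 0.63020407 -0.09391016  0.14927319]
```

View pics/w11.png

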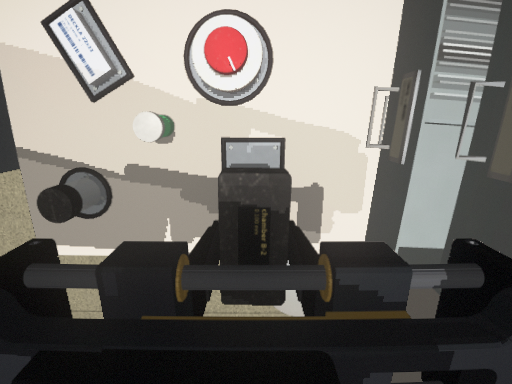

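View pics/s11.png

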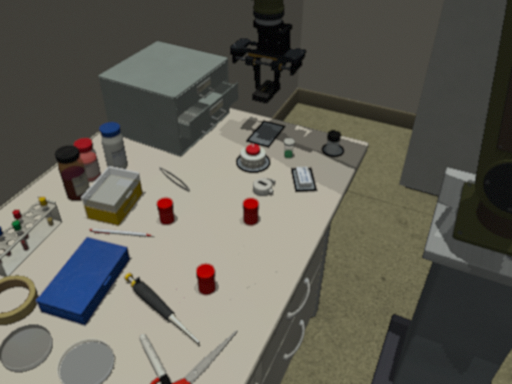

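```bash
python3 - <<'E'
from h import *
im,p=load('w11')
print(px2w(p,[[221,171],[291,171],[220,301],[288,303]],.1438).round(4))
print(px2w(p,[[221,138],[285,138]],.006).round(4))
c=im[120:320,190:320]; cv2.imwrite('pics/w11c.png',cv2.resize(c,None,fx=3,fy=3,interpolation=cv2.INTER_CUBIC))
E
```

```text
[[ 0.6108 -0.0469  0.1438]
 [ 0.652  -0.0469  0.1438]
 [ 0.6072 -0.1361  0.1438]
 [ 0.6535 -0.1377  0.1438]]
[[ 0.5954 -0.0362  0.006 ]
 [ 0.6636 -0.0362  0.006 ]]
```

View pics/w11c.png

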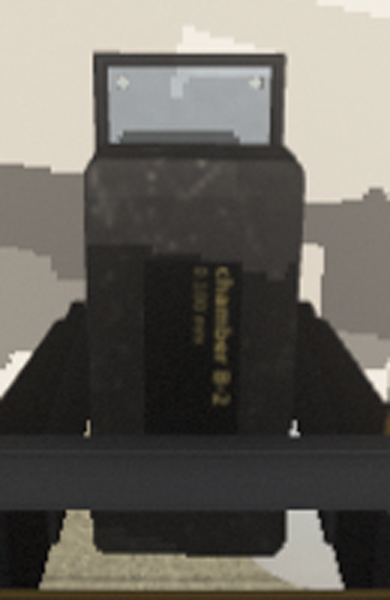

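>>> {"fn": "arm_command", "kwargs": {
  "series": [
    [-1,-1,30,0,0,0,-1],
    [-1,0,30,0,0,0,-1],
    [0,0,25,0,0,0,-1],
    [0,0,18,0,0,0,-1],
    [0,0,10,0,0,0,-1],
    [0,0,4,0,0,0,-1],
    [0,0,2,0,0,0,-1],
    [0,0,0,0,0,0,-1],
    [0,0,0,0,0,0,-1]
  ]
}}

```text
t: 33.05
eef_pos: [0.6296, -0.0969, 0.031]
ee_rot: [179.9, -0.0, 90.0]
wrist_force: [0.1, 0.7, -0.7]
finger_gap: 0.044
```

>>> {"fn": "arm_command", "kwargs": {
  "series": [
    [0,0,2,0,0,0,-1],
    [0,0,1.5,0,0,0,-1],
    [0,0,0.5,0,0,0,-1],
    [0,0,0,0,0,0,-1],
    [0,0,0,0,0,0,-1]
  ]
}}

```text
t: 33.67
eef_pos: [0.6292, -0.0967, 0.0265]
ee_rot: [180.0, -0.0, 90.0]
wrist_force: [-2.0, 0.2, 2.3]
finger_gap: 0.0438
```

>>> {"fn": "arm_command", "kwargs": {
  "series": [
    [0,0,0,0,0,0,0.2],
    [0,0,0,0,0,0,0.2],
    [0,0,0,0,0,0,0.2],
    [0,0,0,0,0,0,0.2],
    [0,0,-20,0,0,0,0.2],
    [0,0,-40,0,0,0,0.2],
    [0,0,-50,0,0,0,0.2],
    [0,0,-50,0,0,0,0.2],
    [-30,0,-30,0,0,0,0.2],
    [-50,0,-20,0,0,0,0.2],
    [-50,0,0,0,0,0,0.2],
    [-20,0,0,0,0,0,0.2]
  ]
}}

```text
t: 35.17
eef_pos: [0.6292, -0.2492, 0.2383]
ee_rot: [179.9, 0.0, 89.9]
wrist_force: [-0.1, 0.3, 0.7]
finger_gap: 0.0572
```

```bash
python3 - <<'E'
from h import *
im,p=snap('wrist','w12'); im,p=snap('top','t12')
c=im[145:260,270:400]; cv2.imwrite('pics/t12c.png',cv2.resize(c,None,fx=5.2,fy=5.2,interpolation=cv2.INTER_CUBIC))
E
```

```text
(no output)
```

View pics/w12.png

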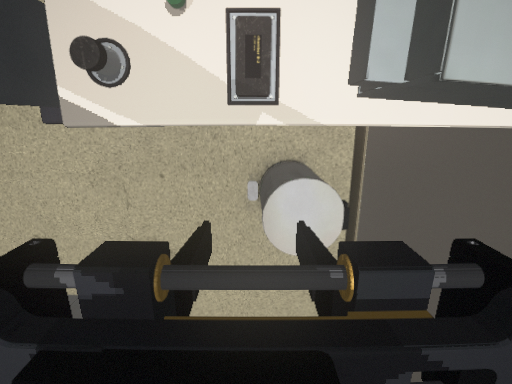

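View pics/t12c.png

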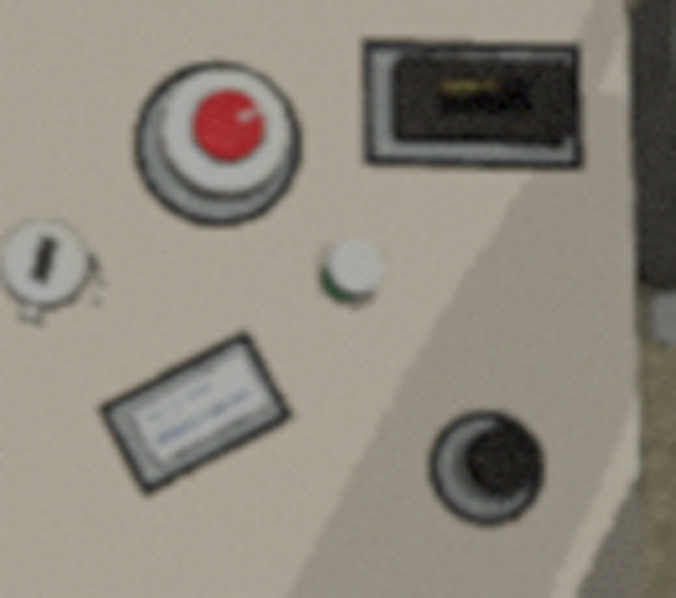

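```bash
python3 - <<'E'
from h import *
_,p=load('t12')
f=lambda q,z:px2w(p,(np.array([q],float)+.5)/5.2-.5+[270,145],z)[0,:2]
t=dict(case=((484,100),.021,(.63,-.0943)),timer=((227.5,130),.032,(.6051,.0413)),knob=((229,125),.046,(.6051,.0413)),carton=((202,409),.017,(.4629,.0522)),can=((503,458),.056,(.4377,-.0979)))
for k,(q,z,g) in t.items(): w=f(q,z); print(k,w.round(4),((w-g)*1000).round(1))
E
```

```text
case [ 0.6279 -0.0966] [-2.1 -2.3]
timer [0.6061 0.0395] [ 1.  -1.8]
knob [0.6054 0.0404] [ 0.3 -0.9]
carton [0.4631 0.0507] [ 0.2 -1.5]
can [ 0.4376 -0.0939] [-0.1  4. ]
```

```bash
python3 - <<'E'
from h import *
im,p=snap('scene','s13')
c=im[100:210,220:360]; cv2.imwrite('pics/s13c.png',cv2.resize(c,None,fx=5,fy=5,interpolation=cv2.INTER_CUBIC))
E
```

```text
(no output)
```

View pics/s13c.png

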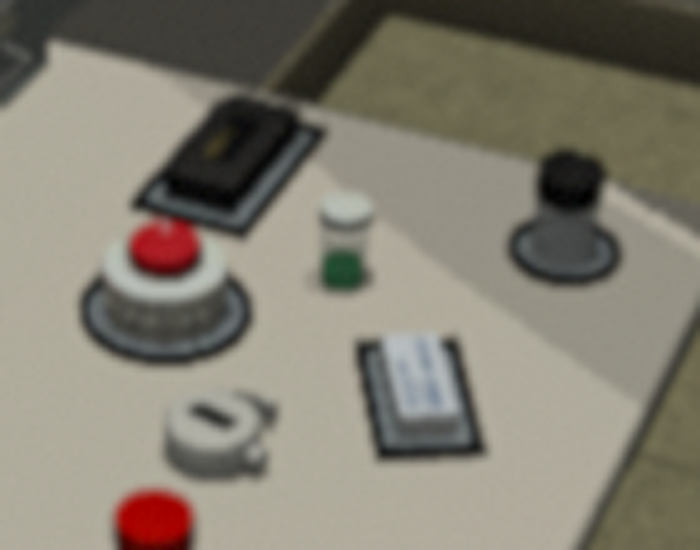

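All four sit flat in their trays, and the vial and tally are standing in place.

```bash
python3 -c "
from bench import *
print(job_done())"
```

```text
the job is handed in; nothing more can be done
None
```

I put the canister, timer, carton and case, in that order, each into its own tray. Each was lowered until the wrist force showed contact, then released. The job was handed in at about 35 s of the 112 s allowed.

**Last checks:**
- **Positions:** in the last top view, the centres were off their trays by about 3 mm (case), 1–2 mm (timer), 1.5 mm (carton) and 4 mm (canister). The limit is 13 mm.
- **Fit:** the scene view shows all four flat, upright and inside their rims.
- **Vial and tally:** both look unmoved and upright. I judged this by eye and did not measure it.
- **Arm:** it finished clear of everything, with the wrist force near zero.

**Disagreements:**
- **Cameras:** before grasping, the wrist and top cameras differed by about 3–4 mm on the timer, carton and case. I took positions in between.
- **Carton:** my first grip was too low to clear the tray rim safely, so I let go and regripped 2 mm higher while it was still on the bench.

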